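# Close the finishing canister and lift its outer lid for inspection

## Task

In the turned wooden canister a loose disc is propped up on one side: first press it down until it lies level. Then pick up the nested pair of lids as one by the inner lid's knob and lower them gently, still nested, onto the canister until the inner lid is fully home. Last, grip the outer lid by its collar and lift it off alone, without disturbing the inner lid, and finish while holding it level above the canister, completely clear of the top of the inner knob, so that the instructor can see the inner lid; leave everything else on the bench where it is.

Things in the scene. Friction and masses are not known exactly. Their poses are not given: they have to be found in the camera images.
- canister: Turned wooden canister fixed to the bench, open on top: 108 mm outside diameter, 70 mm high, bore 84 mm. In it, 22 mm below the rim (48 mm above the bench), is the ledge that the disc 'plate' lies on. Origin: centre of the underside, on the bench; z up. Yaw is arbitrary.
- stud_top (a point): Top of a round steel stud, 10 mm across, in the canister's ledge 33 mm from the axis, on the canister's own -x side. At the start it stands 10 mm above the ledge, under the disc's high side. It slides down stiffly (about 4 N on the stud, 5 to 9 N on the disc by place) and stays down, without springing back.
- plate: Loose plywood disc in the canister's bore, 80 mm diameter, 6 mm thick, 60 g. Origin: centre of its underside; z its upward normal. At the start it slopes 8 degrees, high side over the stud; lying level on the ledge its underside is 48 mm and its top 54 mm above the bench. While it slopes the inner lid cannot go home.
- inner_lid: Pale wooden inner lid, 0.22 kg. Origin: centre of the underside; z up; at the start on the bench. From below: plug 80 mm diameter, 0 to 12 mm (tapers to 72 at the foot); flange 98 mm diameter, 12 to 18 mm; upright round knob 20 mm diameter, 18 to 84 mm. Home: plug in the bore, flange on the canister's rim, origin 58 mm above the bench on the canister's axis.
- outer_lid: Darker outer lid, 0.18 kg, loose on the inner flange; the inner knob stands up through it (34 mm above the collar) and lifts both. Origin: centre of the skirt's lower edge, nested 2 mm above the inner lid's. Skirt 127 mm outside, 117 inside, 0 to 16 mm; top disc to 22 mm, hole 24 mm; grip: round collar 50 mm outside, 40 inside, 22 to 48 mm.
- screwdriver: Bystander, leave alone: screwdriver, 200 long, lying between the canister and the lids (mm).
- sanding_block: Bystander, leave alone: cork block 65 x 110 x 30 high, near the robot (mm).
- try_square: Bystander, leave alone: wood and steel try square, 120 x 160, 16 high, lying behind (mm).
- mallet: Bystander, leave alone: hammer-shaped wooden mallet, 270 long, lying behind (mm).
- glue: Bystander, leave alone: glue bottle, 60 across, 160 high, standing behind on the left (mm).
- offcut: Bystander, leave alone: strip of wood 160 x 45 x 22 high, front right (mm).
- gauge: Bystander, leave alone: marking gauge, 180 long, 44 high, lying on the left (mm).
Mind the look-alikes: they are no part of the job. There is more than one size of the plate; the one meant has the size given above. What is shaped like the outer_lid but blue is not meant.

How it is judged:
By the outcome, as a careful person would: the job done as asked, in the order asked, and still so for the second after the job is handed in, while the arm keeps its last pose, push and grip.
It also fails if it takes over 72 s, if anything falls off the work surface, if the arm or the gripper's body presses on something with over 40 N, if the wrist force passes 120 N, or if a joint passes its speed limit or range.

## Robot

A 6-joint arm with a two-finger parallel gripper is mounted at the origin on the work surface. World frame = base frame: x ahead of the robot, y to its left, z up, the work surface at z = 0. Lengths are in mm, angles in degrees, forces in N, time in s.
With the tool pointing down it reaches from about 350 to 850 mm from the base axis. Payload 8.1 kg.
Tool frame: the origin (TCP) lies at the very end of the fingers, on their centre line; the grasp point (between the pads) lies 19 mm behind it (r.grip_point_offset is the distance from the TCP to the grasp point, in mm); z points along the fingers, y is the line along which they close (so a half turn about z gives the same grasp; the last joint's range is limited). The gripper opens to 85 mm and grips with 20 to 120 N. Pads are 22 mm wide; open, the fingers measure 114 mm over their backs; the gripper's body (76 mm by 85 mm) begins 54 mm behind the grasp point. The pads swing forward as they close: fully open they stand 13 mm farther back than shut.
Start: joints at [70.05, 7.471, 85.268, -0, 87.261, -4.893], TCP at [155.849, 579.41, 231.292] pointing down, gripper open.
Joint ranges: [-169.43, 169.43], [-51.17, 129.36], [1.28, 143.12], [-76.62, 256.62], [0, 156.53], [-152.29, 152.29]. Speed limits (degrees/s): [136.94, 136.94, 159.86, 180, 180, 180].

## Interface

Orientations are given as [roll, pitch, yaw] about the fixed x, y, z axes, in that order (R = Rz(yaw) Ry(pitch) Rx(roll)).
In Python, from bench import status, eyes, r gives the robot as it stands.
- The arm moves only by the shell command python3 -m handwheel 'ROWS' [FORCE]. ROWS is a JSON object whose one key "series" holds a list that holds one entry, the list of rows, each a list of 7 numbers: the shift along the tool's x, y, z in cm, then the turn, a rotation vector about the tool's x, y, z in rad, then the opening, from 0 (shut) to 1 (fully open). In form: {"series": [[[tx, ty, tz, rx, ry, rz, claw], ...]]}. A call has 1 to 12 rows; each row is the pose to reach, as a shift and turn from the pose commanded when the call began, along the tool's axes at that moment; what a row does not reach only later rows make up. A row lasts 1/8 s, in which the tool goes at most 62.5 mm and 10.7 degrees, less where a joint would pass 70% of its speed; a pose out of reach is approached as far as the arm can. A call with a gripper value outside its range is refused whole. The fingers move at their own pace and stop on an object; FORCE is the grip in N (left out, the last holds). Time passes only in rows, so rows that repeat a pose let the fingers close. It gives the time, the measured TCP pose, the force, the opening and the grip force at its end, in the units of the state.
- status.sense(): the state, without advancing time (a new reading comes with each control period).
- eyes.snapshot(name): name is "scene" or "top" or "wrist"; returns a dict with "img" (400x640x3 uint8, red, green, blue), "mtx" (3x3 intrinsics, pixels), "k1" (the pictures are not rectified: a ray, as slopes to the right and down, at radius r is drawn at 1 + k1 r^2 times it, then the intrinsics apply), "R" (3x3) and "t" (3): a world point X has camera coordinates R X + t. Camera axes: x right, y down, z forward; pixel columns grow to the right and rows downward; lengths in mm; the calibration is good to about 2 mm. A picture is of the moment at which its call begins. There is no depth.
- r.hand_in(): hands the job in; it is judged then, once.
The state is a dict: "time": time; "joint_pos": joint angles; "qd": joint speeds; "joint_efforts": joint torques, N m; "tool_pos": TCP position; "tcp_rot": TCP orientation; "ft_force": force on the tool from outside, world axes, zero at the start; "wrist_torque": the same for the moment, N m; "finger_gap": finger opening in mm; "grip_force": force on a finger pad.
Only numpy, scipy, OpenCV 4.12 (cv2) and the standard library are available. Lean on these libraries where they do the work, as an engineer would, in place of code of your own. Each camera call takes 0.05 s, during which the arm holds its last target. There are 200 camera calls.

## Working session

There is one attempt and no reset: what is moved stays moved. The work goes in short steps, Python scripts to look and compute and a shell command to move; the robot and the scene stay as the last step left them, time stands still between calls to the robot, and variables do not carry over. Pictures are saved under pics/ and viewed, at most 11 in all, crops included, and the job is handed in when it is done.

```bash
ls; mkdir -p pics; python3 - <<'E'
from bench import status, eyes, r
import cv2,pickle
print(status.sense())
for n in ["scene","top","wrist"]:
    s=eyes.snapshot(n); pickle.dump(s,open(f"pics/{n}0.pkl","wb"))
    cv2.imwrite(f"pics/{n}0.png",s["img"][:,:,::-1]); print(n,s["mtx"].tolist(),s["k1"],s["R"].tolist(),s["t"].tolist())
E
```

```text
pics
{'time': 0.0, 'joint_pos': array([ 7.00505939e+01,  7.51787403e+00,  8.53308605e+01,  1.84169908e-04,
        8.72619175e+01, -4.89187567e+00]), 'qd': array([-0.0122276 , -0.002289  ,  0.00435682,  0.13943048, -0.08687926,
       -0.12944103]), 'joint_efforts': array([ 1.61631109e-03, -5.69413733e+01, -5.00542796e+01, -1.85996805e-04,
        1.50550558e-02,  2.76347419e-05]), 'tool_pos': array([155.64416036, 578.87292845, 230.20045405]), 'tcp_rot': array([-1.79889767e+02, -9.61919464e-03,  1.64942451e+02]), 'ft_force': array([0.08184136, 0.29263506, 0.33196767]), 'wrist_torque': array([-0.0265483, -0.0140419, -0.0212326]), 'grip_force': 0.0, 'finger_gap': 85.29113308327612}
scene [[492.1379073870168, 0.0, 319.98336949124223], [0.0, 492.1379073870168, 196.81327498827807], [0.0, 0.0, 1.0]] -0.04749067561289034 [[-0.47253324904558847, 0.8813001157456215, 0.004736510653843403], [0.6928532133737708, 0.37480302778331026, -0.6160171386269244], [-0.5446712341073835, -0.2878068733564527, -0.7877185096116014]] [203.36166655274457, -343.57200819626354, 1518.592627710566]
top [[379.30903462917667, 0.0, 325.7122649499804], [0.0, 379.30903462917667, 201.20928554822942], [0.0, 0.0, 1.0]] -0.04137980340644836 [[0.0246174652612546, -0.9996457191150155, -0.01012011161671675], [-0.9954654764733883, -0.023581580629466074, -0.09215418712476443], [0.09188289042972603, 0.012342824232721835, -0.995693320825363]] [36.14796298607558, 546.2880705294665, 1190.8530431911702]
wrist [[343.52699931005805, 0.0, 317.1997902402962], [0.0, 343.52699931005805, 200.29866473960308], [0.0, 0.0, 1.0]] -0.059277447263669354 [[0.2597455010524738, 0.9656760688769358, -0.0014158677160644303], [0.9138287251798858, -0.24532521694234394, 0.32362416314036085], [0.31216876160036633, -0.08535378099757497, -0.9461846523540287]] [-599.0159656847774, -41.769757601203224, 381.37983940748285]
```

View pics/scene0.png

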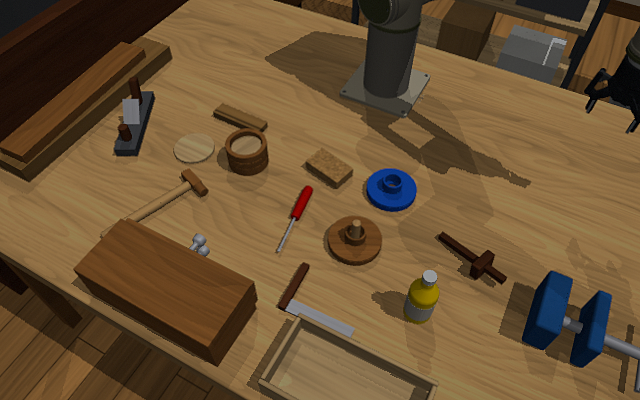

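View pics/top0.png

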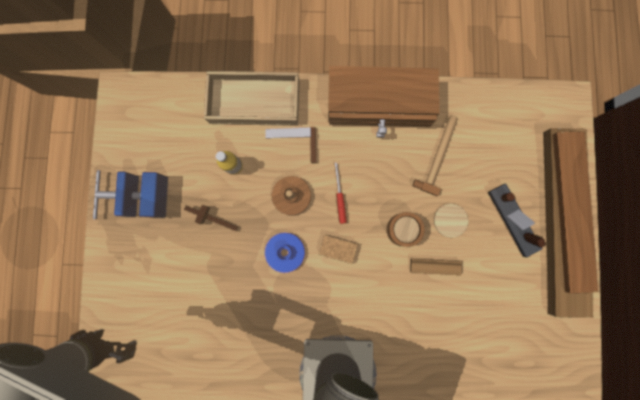

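The scene view shows the canister at (247,150), the nested lids at (355,240), with the blue decoy lid at (391,188) and the spare disc at (194,149). In the top view the canister is at (406,229) and the lids at (292,195). Next I'll do coarse ray casting from these pixels.

```bash
cat > h.py <<'E'
import numpy as np, cv2, pickle
def proj(s,X):
    p=s["R"]@np.asarray(X,float)+np.asarray(s["t"]); a=p[:2]/p[2]
    a=a*(1+s["k1"]*(a@a)); return s["mtx"][:2,:2]@a+s["mtx"][:2,2]
def ray(s,uv):
    d=np.array([s["k1"],0,0,0,0.])
    a=cv2.undistortPoints(np.array([[uv]],float),s["mtx"],d)[0,0]
    R=np.asarray(s["R"]); c=-R.T@np.asarray(s["t"]); v=R.T@np.array([*a,1]); return c,v/np.linalg.norm(v)
def onz(s,uv,z):
    c,v=ray(s,uv); return c+v*(z-c[2])/v[2]
def tri(obs):
    A=0;b=0
    for s,uv in obs:
        c,v=ray(s,uv); P=np.eye(3)-np.outer(v,v); A=A+P; b=b+P@c
    X=np.linalg.solve(A,b); return X,[np.round(proj(s,X)-uv,1) for s,uv in obs]
def ellipse_on_z(s,pts,z):
    "fit circle (least squares) to contour points cast on plane z"
    Q=np.array([onz(s,p,z)[:2] for p in pts]); A=np.c_[2*Q,np.ones(len(Q))]
    x=np.linalg.lstsq(A,(Q**2).sum(1),rcond=None)[0]; rr=np.sqrt(x[2]+x[:2]@x[:2])
    return x[:2],rr,np.std(np.linalg.norm(Q-x[:2],axis=1)-rr)
E
python3 - <<'E'
from h import *
S=pickle.load(open("pics/scene0.pkl","rb"));T=pickle.load(open("pics/top0.pkl","rb"))
print("knob",tri([(S,(355.5,223)),(T,(293,193))]))
print("rim",tri([(S,(246,145)),(T,(406.5,229))]))
print("canister z70",onz(T,(406.5,229),70),onz(S,(246,145),70)," lid",onz(T,(292,195),24),"blue",onz(T,(285,252),24))
print("disc",onz(T,(451,220),6)); print("glue",onz(T,(224,157),150),"block",onz(T,(339,248),30),"driver",onz(T,(337,165),5),onz(T,(342,222),10))
a=[cv2.resize(S["img"][115:185,200:300],None,fx=4,fy=4,interpolation=2),cv2.resize(S["img"][200:270,310:410],None,fx=4,fy=4,interpolation=2)]
b=[cv2.resize(T["img"][194:264,356:456],None,fx=4,fy=4,interpolation=2),cv2.resize(T["img"][160:230,242:342],None,fx=4,fy=4,interpolation=2)]
cv2.imwrite("pics/crop1.png",np.vstack([np.hstack(a),np.hstack(b)])[:,:,::-1])
E
```

```text
knob (array([561.84589028, 155.18475419,  72.93363195]), [array([-2.3, -0.1]), array([-1.6,  0.6])])
rim (array([ 461.44260345, -203.16304505,   57.02757949]), [array([-0.2, -0. ]), array([-0.2,  0.1])])
canister z70 [ 461.42414784 -201.08724602   70.        ] [ 471.03833917 -194.32356233   70.        ]  lid [562.88328916 158.34192203  24.        ] blue [380.25678776 174.72017137  24.        ]
disc [ 495.42183014 -358.68451795    6.        ]
glue [656.60514726 348.58896702 150.        ] block [397.41256181   3.64871319  30.        ] driver [667.61976132  15.4013507    5.        ] [480.49953207  -4.7384131   10.        ]
```

View pics/crop1.png

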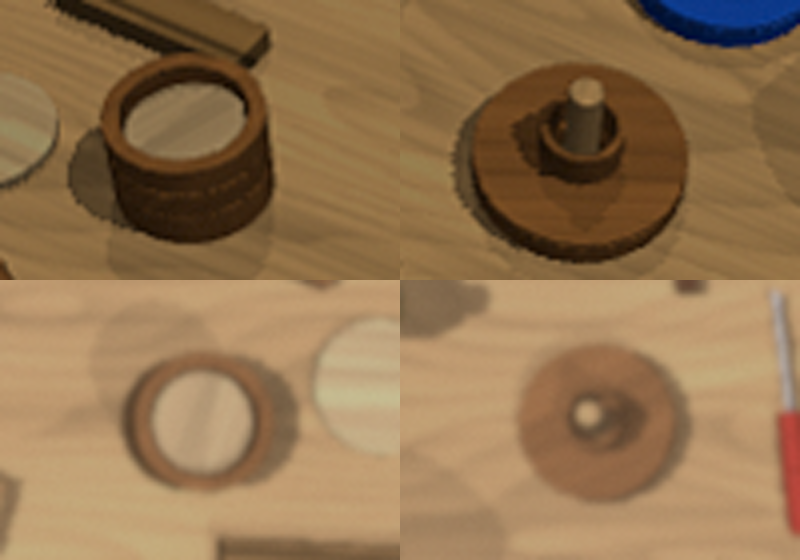

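The crops show the outer rim of the canister centred near scene (246.4,143) and top (406,229). The disc in it is tilted. The lid pair's knob top is at scene (356,222) and top (289,193.5). I'll move the wrist camera over the lids.

```bash
python3 -m handwheel '{"series": [[[-5,-3,0,0,0,0,1],[-10,-6,0,0,0,0,1],[-15,-9,0,0,0,0,1],[-20,-12,0,0,0,0,1],[-25,-14,0,0,0,0,1],[-30,-17,0,0,0,0,1],[-35,-20,0,0,0,0,1],[-40,-23,0,0,0,0,1],[-45,-26,0,0,0,0,0.6],[-50,-29,0,0,0,0,0.6],[-53,-30,0,0,0,0,0.6],[-53,-30,0,0,0,0,0.6]]]}'
python3 - <<'E'
from bench import eyes,status
import pickle,cv2
s=eyes.snapshot("wrist"); pickle.dump(s,open("pics/w1.pkl","wb")); cv2.imwrite("pics/w1.png",s["img"][:,:,::-1]); q=status.sense(); print(q["tool_pos"],q["tcp_rot"],q["joint_pos"])
E
```

```text
time: 1.65
tool_pos: [590.7, 150.1, 230.4]
tcp_rot: [-180.0, -0.1, 164.8]
ft_force: [-0.2, -0.1, 0.5]
finger_gap: 51.5
grip_force: 0.0
[589.76239746 151.35394955 230.50893267] [-1.79980169e+02 -8.12365550e-02  1.64844738e+02] [ 9.56023322e+00  8.93370263e+00  8.37468615e+01  1.59681584e-02
  8.74015224e+01 -6.52852538e+01]
```

View pics/w1.png

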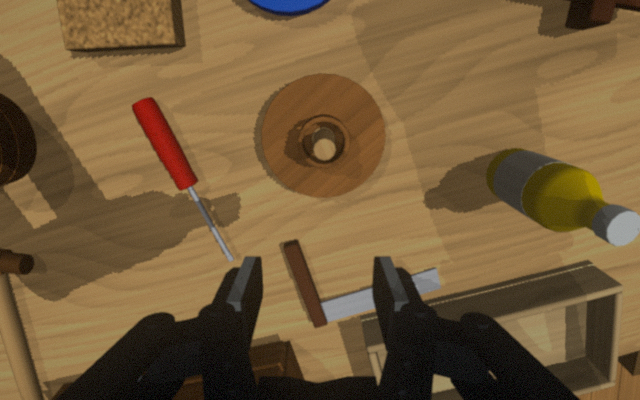

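The wrist view shows the outer lid centred near (323,135), with the pale knob top at (325,148) and the collar around it. I'll move toward the canister, taking a second baseline picture on the way.

```bash
python3 -m handwheel '{"series": [[[0,-5,0,0,0,0,0.6],[0,-10,0,0,0,0,0.6],[0,-12,0,0,0,0,0.6],[0,-12,0,0,0,0,0.6],[0,-12,0,0,0,0,0.6]]]}'
cat > snap.py <<'E'
import sys,pickle,cv2
from bench import eyes,status
for n in sys.argv[2:]:
    s=eyes.snapshot(n); k=n[0]+sys.argv[1]; pickle.dump(s,open(f"pics/{k}.pkl","wb")); cv2.imwrite(f"pics/{k}.png",s["img"][:,:,::-1])
q=status.sense(); print(q["time"],q["tool_pos"].round(1),q["tcp_rot"].round(2),q["ft_force"].round(1),q["finger_gap"].round(1),q["grip_force"])
E
python3 snap.py 2 wrist
python3 -m handwheel '{"series": [[[0,-5,0,0,0,0,0],[0,-10,0,0,0,0,0],[0,-15,0,0,0,0,0],[0,-20,0,0,0,0,0],[0,-25,0,0,0,0,0],[0,-25,0,0,0,0,0],[0,-25,0,0,0,0,0]]]}'
python3 snap.py 3 wrist
```

```text
time: 2.33
tool_pos: [558.6, 37.6, 231.4]
tcp_rot: [180.0, 0.0, 165.0]
ft_force: [0.9, -0.1, 0.7]
finger_gap: 51.2
grip_force: 0.0
time: 3.25
tool_pos: [494.1, -204.3, 231.2]
tcp_rot: [180.0, -0.0, 165.0]
ft_force: [-0.3, -0.1, -0.3]
finger_gap: -0.1
grip_force: 0.0Traceback (most recent call last):
  File "snap.py", line 5, in <module>
    q=status.sense(); print(q["time"],q["tool_pos"].round(1),q["tcp_rot"].round(2),q["ft_force"].round(1),q["finger_gap"].round(1),q["grip_force"])
                                                                                                          ^^^^^^^^^^^^^^^^^^^^^
AttributeError: 'float' object has no attribute 'round'
Traceback (most recent call last):
  File "snap.py", line 5, in <module>
    q=status.sense(); print(q["time"],q["tool_pos"].round(1),q["tcp_rot"].round(2),q["ft_force"].round(1),q["finger_gap"].round(1),q["grip_force"])
                                                                                                          ^^^^^^^^^^^^^^^^^^^^^
AttributeError: 'float' object has no attribute 'round'
```

View pics/w3.png

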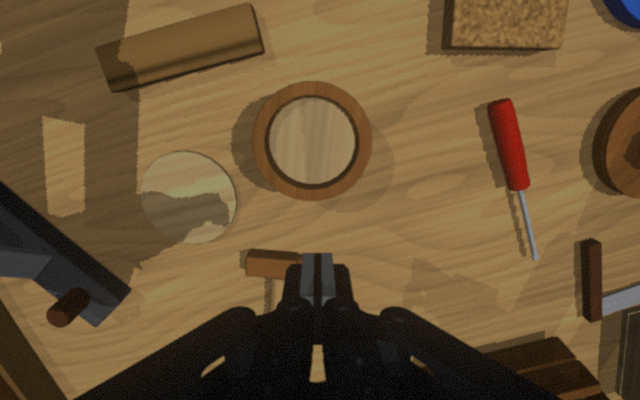

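The wrist view shows the canister rim centred near (313,141) with the pale disc inside, and the spare disc at (189,197) outside it. I'll take lower views from several sides to get the tilt direction.

```bash
sed -i 's/q\["finger_gap"\].round(1)/q["finger_gap"]/' snap.py
python3 -m handwheel '{"series": [[[0,4,4,0,0,0,0],[0,9,7,0,0,0,0],[0,9,7,0,0,0,0],[0,9,7,0,0,0,0]]]}' | tail -1
python3 snap.py 4 wrist
python3 -m handwheel '{"series": [[[0,-6,0,0,0,0,0],[0,-12,0,0,0,0,0],[0,-18,0,0,0,0,0],[0,-18,0,0,0,0,0],[0,-18,0,0,0,0,0]]]}' | tail -1
python3 snap.py 5 wrist
python3 -m handwheel '{"series": [[[-4,5,0,0,0,0,0],[-7,9,0,0,0,0,0],[-7,9,0,0,0,0,0],[-7,9,0,0,0,0,0]]]}' | tail -1
python3 snap.py 6 wrist
cat > can.py <<'E'
from h import *
import sys
def masks(s,uv0,rad):
    im=cv2.cvtColor(s["img"],cv2.COLOR_RGB2HSV); 
    return im
S={k:pickle.load(open(f"pics/w{k}.pkl","rb")) for k in (3,4,5,6)}
C=np.array([465,-200,70.])
tiles=[]
for k,s in S.items():
    u=proj(s,C); c=np.round(u).astype(int); print(k,u.round(1))
    b=cv2.copyMakeBorder(s["img"],110,110,110,110,cv2.BORDER_CONSTANT)[c[1]:c[1]+220,c[0]:c[0]+220]
    tiles.append(cv2.resize(b,(300,300),interpolation=cv2.INTER_CUBIC))
cv2.imwrite("pics/can4.png",np.vstack([np.hstack(tiles[:2]),np.hstack(tiles[2:])])[:,:,::-1])
E
python3 can.py
```

```text
grip_force: 0.0
3.85 [ 517.7 -118.2  162.3] [-1.7998e+02  8.0000e-02  1.6503e+02] [1.4 0.1 0.6] -0.33025839344320035 0.0
grip_force: 0.0
4.525 [ 470.5 -292.2  162. ] [-1.8000e+02  6.0000e-02  1.6491e+02] [0.4 0.3 1.1] 0.33262695209528387 0.0
grip_force: 0.0
5.075 [ 560.9 -223.   161.3] [-1.7998e+02 -2.0000e-02  1.6501e+02] [-0.6 -0.5  0.2] 0.12798434588402754 0.0
3 [313.4 147.8]
4 [185.  165.5]
5 [442.7 165.2]
6 [312.3  59.3]
```

View pics/can4.png

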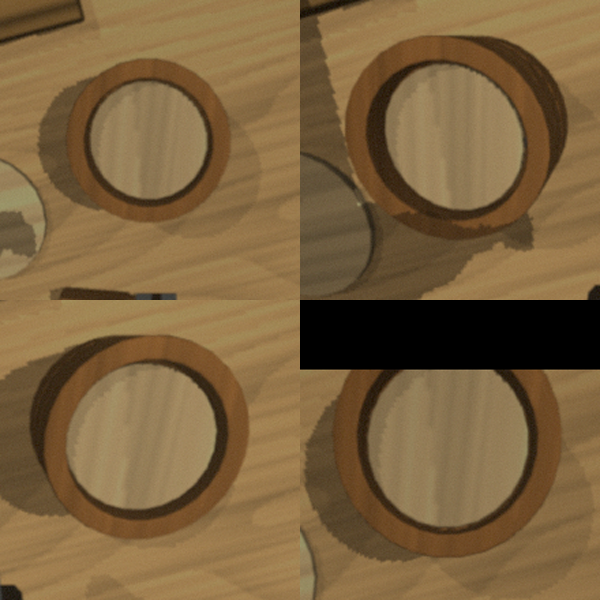

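Of the four tiles, the camera-right-side view shows a deep dark wall at the disc's left. The camera-left-side view shows only a thin wall at its right, so the disc's high side is roughly image-right (+y). I'll quantify this by scanning radially and fitting a circle through the rays.

```bash
cat > can2.py <<'E'
from h import *
from scipy.optimize import least_squares
from scipy.signal import medfilt
S={k:pickle.load(open(f"pics/w{k}.pkl","rb")) for k in (3,4,5,6)}
phi=np.radians(np.arange(0,360,4)); rr=np.arange(25,66,.25)
def prof(s,C,z):
    P=np.array([[proj(s,[C[0]+r*np.cos(a),C[1]+r*np.sin(a),z]) for r in rr] for a in phi]).astype(np.float32)
    ok=((P>1)&(P<[638,398])).all(2)
    return cv2.remap(s["img"],P[...,0],P[...,1],cv2.INTER_LINEAR).astype(float),ok,P
def edges(s,C,z,lo,hi,f,sign):
    "strongest sign-edge of feature f in lo..hi"
    I,ok,P=prof(s,C,z); g=sign*np.gradient(cv2.GaussianBlur(f(I),(9,1),1.5),axis=1)
    g[:, (rr<lo)|(rr>hi)]=-1e9; j=g.argmax(1); i=np.arange(len(phi))
    return P[i,j],g[i,j],ok.all(1),rr[j]
val=lambda I:I[...,2]   # blue: pale disc high, rim and wall low
C=np.array([465,-200.])
for it in range(3):
    cs=[]
    for k,s in S.items():
        p,g,ok,r_=edges(s,C,70,49,60,lambda I:(I[...,0]-I[...,2]),-1)  # rim saturated -> bench less
        q=ok&(abs(r_-np.median(r_[ok]))<3); c,R,sd=ellipse_on_z(s,p[q],70); cs.append(c)
        if it==2: print("rim",k,c.round(1),R.round(1),sd.round(2),q.sum())
    C=np.mean(cs,0)
print("C",C)
obs=[]
for k,s in S.items():
    p,g,ok,r_=edges(s,cs[[3,4,5,6].index(k)],70,27,45,val,-1)
    q=ok&(g>2)&(r_<39.7); print(k,q.sum(),r_[::6])
    off=C-cs[[3,4,5,6].index(k)]
    for u in p[q]:
        c,v=ray(s,u); obs.append(np.r_[c[:2]+off,c[2],v])
O=np.array(obs)
def res(x):
    n=np.array([x[3],x[4],1]); n/=np.linalg.norm(n); t=((x[:3]-O[:,:3])@n)/(O[:,3:]@n)
    return np.linalg.norm(O[:,:3]+t[:,None]*O[:,3:]-x[:3],axis=1)-40
f=least_squares(res,[*C,59,0,0],loss="soft_l1")
x=f.x; print("plate top centre",x[:3].round(1),"tilt",np.degrees(np.hypot(x[3],x[4])).round(1),"high side dir",np.degrees(np.arctan2(-x[4],-x[3])).round(0),"rms",np.sqrt(np.mean(f.fun**2)).round(2),len(O))
E
python3 can2.py
```

```text
rim 3 [ 461.3 -201.1] 52.9 0.62 85
rim 4 [ 461.1 -201.2] 53.4 1.13 70
rim 5 [ 460.7 -201.3] 52.7 0.72 79
rim 6 [ 461.  -201.1] 52.9 0.35 57
C [ 461.01143051 -201.15018233]
3 70 [36.75 37.25 37.75 38.5  38.75 39.75 39.75 40.25 40.   39.5  38.   37.5
 36.5  36.25 36.  ]
4 60 [37.   38.5  39.25 40.25 41.   40.75 40.75 40.   37.25 34.   32.   30.75
 30.75 32.75 34.5 ]
5 59 [36.   35.75 36.   36.25 36.25 37.25 38.25 40.   41.25 41.5  41.5  41.25
 39.75 37.75 36.5 ]
6 59 [38.25 38.5  38.   38.   38.   37.25 33.5  31.25 35.   36.25 36.5  37.25
 37.5  38.5  38.75]
plate top centre [ 460.6 -201.7   58.8] tilt 8.9 high side dir 64.0 rms 0.3 248
```

The canister axis is at (461.0, -201.2) and the rim height is consistent across views. The disc slopes about 8.9° with its high side toward 64° in world axes. I'll press at 22 mm radius on that side, with the closed fingers inside the bore.

```bash
python3 -m handwheel '{"series": [[[5,1,2,0,0,0,0],[9.9,1.65,5,0,0,0,0],[9.9,1.65,7,0,0,0,0],[9.9,1.65,7,0,0,0,0],[9.9,1.65,8,0,0,0,0],[9.9,1.65,8.8,0,0,0,0],[9.9,1.65,9.4,0,0,0,0],[9.9,1.65,9.8,0,0,0,0],[9.9,1.65,9.8,0,0,0,0]]]}'
python3 -m handwheel '{"series": [[[0,0,0.2,0,0,0,0],[0,0,0.4,0,0,0,0],[0,0,0.6,0,0,0,0],[0,0,0.7,0,0,0,0],[0,0,0.8,0,0,0,0],[0,0,0.8,0,0,0,0]]]}'
```

```text
time: 6.2
tool_pos: [470.0, -181.8, 63.1]
tcp_rot: [180.0, -0.0, 164.9]
ft_force: [-0.2, 0.2, 0.1]
finger_gap: -0.2
grip_force: 0.0
time: 6.95
tool_pos: [470.0, -181.8, 55.3]
tcp_rot: [-180.0, 0.0, 164.9]
ft_force: [1.5, 1.5, 3.2]
finger_gap: -0.2
grip_force: 1.4
```

```bash
python3 -m handwheel '{"series": [[[0,0,0.1,0,0,0,0],[0,0,0.15,0,0,0,0],[0,0,0.15,0,0,0,0]]]}'
python3 -m handwheel '{"series": [[[0,0,0.1,0,0,0,0],[0,0,0.15,0,0,0,0],[0,0,0.15,0,0,0,0]]]}'
```

```text
time: 7.32
tool_pos: [470.0, -181.9, 54.1]
tcp_rot: [-180.0, 0.0, 164.9]
ft_force: [-0.3, 2.2, 5.1]
finger_gap: -0.4
grip_force: 3.0
time: 7.7
tool_pos: [470.0, -181.9, 54.0]
tcp_rot: [-180.0, -0.0, 165.0]
ft_force: [-7.5, 5.3, 21.4]
finger_gap: -0.0
grip_force: 10.4
```

```bash
python3 -m handwheel '{"series": [[[0,0,-2,0,0,0,0],[0,0,-6,0,0,0,0],[-1.5,4,-11,0,0,0,0],[-3,7.3,-11,0,0,0,0],[-3,7.3,-11,0,0,0,0],[-3,7.3,-11,0,0,0,0]]]}'|tail -1
python3 snap.py 4 wrist
python3 -m handwheel '{"series": [[[0,-6,0,0,0,0,0],[0,-12,0,0,0,0,0],[0,-18,0,0,0,0,0],[0,-18,0,0,0,0,0],[0,-18,0,0,0,0,0]]]}' | tail -1
python3 snap.py 5 wrist
python3 -m handwheel '{"series": [[[-4,5,0,0,0,0,0],[-7,9,0,0,0,0,0.6],[-7,9,0,0,0,0,0.6],[-7,9,0,0,0,0,0.6]]]}' | tail -1
python3 snap.py 6 wrist
sed -i 's/(3,4,5,6)/(4,5,6)/; s/\[3,4,5,6\]/[4,5,6]/g' can2.py; python3 can2.py
```

```text
grip_force: 0.0
8.5 [ 516.7 -119.5  161.1] [-1.7997e+02 -1.3000e-01  1.6493e+02] [ 0.4 -0.1 -0.1] -0.09658064390965626 0.0
grip_force: 0.0
9.175 [ 470.5 -292.4  161.7] [ 1.7996e+02 -7.0000e-02  1.6491e+02] [ 0.7 -0.3 -1. ] 0.3145480020993857 0.0
grip_force: 0.0
9.725 [ 561.5 -223.7  162. ] [-1.7999e+02 -5.0000e-02  1.6501e+02] [-0.5  0.4 -0.3] 51.16200477442751 0.0
rim 4 [ 461.2 -201. ] 53.3 0.99 66
rim 5 [ 460.8 -201.1] 52.8 0.74 78
rim 6 [ 461.1 -200.8] 52.9 0.36 58
C [ 461.02243191 -200.97800306]
4 75 [34.75 37.   38.25 41.25 38.75 39.5  39.75 40.25 37.75 35.   33.   31.25
 31.25 31.5  32.75]
5 61 [32.25 30.75 27.75 30.75 28.75 30.5  34.5  39.25 41.5  41.75 42.   41.75
 40.25 37.25 34.25]
6 59 [38.   37.75 35.   31.75 36.   43.75 32.75 30.75 34.5  37.   38.   38.
 38.25 38.25 38.25]
plate top centre [ 461.  -204.3   53.8] tilt 7.7 high side dir 104.0 rms 1.18 195
```

```bash
sed -i 's/(3,4,5,6)/(4,5,6)/; s/np.hstack(tiles\[2:\])/np.hstack([tiles[2],tiles[2]])/; s/can4.png/can4b.png/' can.py; python3 can.py
```

```text
4 [187.6 166.2]
5 [443.  165.9]
6 [313.1  58.3]
```

View pics/can4b.png

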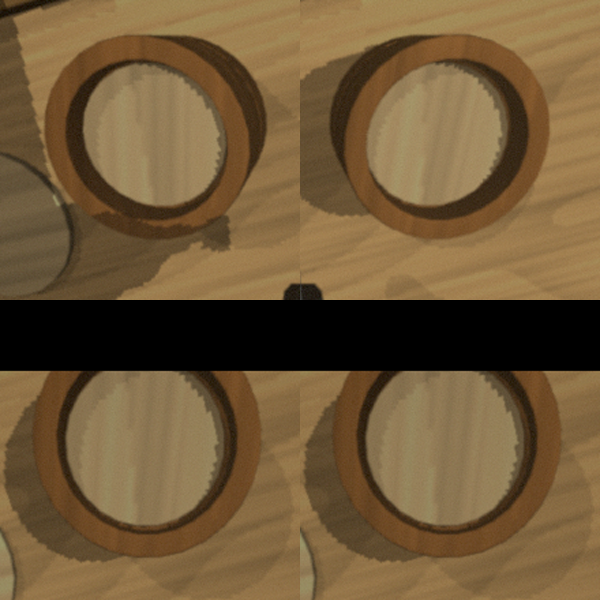

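The wall depths now look symmetric left and right in the three views, and a ragged shadow on the disc's right edge upset the fit. I'll refit using the outermost edge, and measure the knob and lids from w1/w2 in the same run.

```bash
python3 - <<'E'
s=open('can2.py').read()
s=s.replace("p,g,ok,r_=edges(s,cs[[4,5,6].index(k)],70,27,45,val,-1)","""I,ok,P=prof(s,cs[[4,5,6].index(k)],70); V=cv2.GaussianBlur(I[...,2],(5,1),1)
    ref=V[:,(rr>28)&(rr<44)]; th=25+0.45*(np.percentile(ref,97)-25); th=min(th,62)
    M=(V>th)&(rr<43); j=np.array([np.where(m)[0].max() if m.any() else 0 for m in M]); i=np.arange(len(phi)); p,r_,g=P[i,j],rr[j],9*np.ones(len(j)); ok=ok.all(1); print(th)""")
s=s.replace('len(O))','len(O))\nO=O[abs(f.fun)<1]; f=least_squares(res,x,loss="soft_l1"); x=f.x; print(x.round(3),np.degrees(np.hypot(x[3],x[4])).round(1),np.degrees(np.arctan2(-x[4],-x[3])).round(0),len(O),np.std(f.fun))')
open('can3.py','w').write(s)
E
python3 can3.py
cat > lid.py <<'E'
from h import *
L={k:pickle.load(open(f"pics/w{k}.pkl","rb")) for k in (1,2)}
K=[];D=[]
for k,s in L.items():
    g=cv2.cvtColor(s["img"],cv2.COLOR_RGB2HSV); u=proj(s,[562,158,84])
    b=s["img"][...,2].astype(int); h,w=b.shape; yy,xx=np.mgrid[:h,:w]
    near=np.hypot(xx-u[0],yy-u[1])<22
    m=((b>np.percentile(b[near],85)*0.85)&near).astype(np.uint8)
    n,lab,st,ce=cv2.connectedComponentsWithStats(m); i=1+st[1:,4].argmax(); K.append((s,ce[i])); print("knob",k,u.round(1),ce[i].round(1),st[i])
X,e=tri(K); print("knob top",X.round(1),e)
for s,u in K: print(onz(s,u,84).round(1))
E
python3 lid.py
```

```text
rim 4 [ 461.2 -201. ] 53.3 0.99 66
rim 5 [ 460.8 -201.1] 52.8 0.74 78
rim 6 [ 461.1 -200.8] 52.9 0.36 58
C [ 461.02243191 -200.97800306]
56.68345032804348
4 63 [34.5  37.   38.75 40.75 41.75 41.5  40.   39.75 37.25 34.75 32.75 31.25
 30.75 31.5  32.75]
59.08839300253524
5 61 [32.   30.5  29.   30.   31.25 33.5  35.25 39.25 41.75 41.75 41.75 41.75
 40.   37.25 34.25]
55.03855199717111
6 59 [37.75 37.25 35.75 35.25 35.25 34.25 32.5  30.5  34.25 36.75 37.25 37.75
 37.75 38.5  38.  ]
plate top centre [ 460.  -202.6   51.8] tilt 4.6 high side dir 9.0 rms 0.68 183
[ 4.59841e+02 -2.02371e+02  5.19160e+01 -8.50000e-02 -3.00000e-03] 4.9 2.0 172 0.41107313696885484
knob 1 [317.5 150.3] [324.1 148.9] [314 139  21  21 333]
knob 2 [453.1 152.6] [459.5 151.2] [450 141  20  21 318]
knob top [562.3 163.7  83.7] [array([ 0., -0.]), array([-0.,  0.])]
[562.3 163.7  84. ]
[562.2 163.6  84. ]
```

The knob top is at (562.3, 163.7, 83.7), with two views agreeing. The hard stop at z = 54.0 (force jumping to 21 N) says the disc is level. I'll check the tilt without the shadowed sector while I move over the knob.

```bash
sed 's/q=ok&(g>2)&(r_<39.7)/q=ok\&(g>2)\&(r_<39.7)\&(phi>1.6)\&(phi<5.8)/' can3.py > can5.py; python3 can5.py | tail -2
python3 -m handwheel '{"series": [[[1,5,0,0,0,0,0.6],[2.7,10,0,0,0,0,0.6],[4,15,0,0,0,0,0.6],[5.4,20,0,0,0,0,0.6],[6.7,25,0,0,0,0,0.6],[8,30,0,0,0,0,0.6],[9.4,35,0,0,0,0,0.6],[10.05,37.4,0,0,0,0,0.6],[10.05,37.4,2,0,0,0,0.6],[10.05,37.4,4,0,0,0,0.6],[10.05,37.4,4,0,0,0,0.6]]]}'
python3 snap.py 7 wrist scene
```

```text
plate top centre [ 461.3 -201.7   51.7] tilt 3.2 high side dir -130.0 rms 0.68 104
[ 4.60735e+02 -2.01506e+02  5.18310e+01 -5.00000e-03  5.10000e-02] 2.9 -84.0 93 0.33823174697352065
time: 11.1
tool_pos: [559.9, 161.1, 118.7]
tcp_rot: [-179.8, -0.3, 164.8]
ft_force: [-1.0, -0.9, -0.3]
finger_gap: 51.2
grip_force: 0.0
11.2 [561.7 161.8 121.5] [-1.7995e+02 -8.0000e-02  1.6485e+02] [-0.5 -0.4 -0. ] 51.23922850136999 0.0
```

View pics/w7.png

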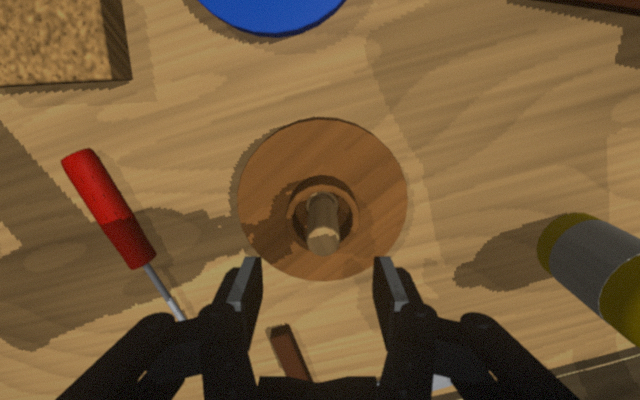

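The wrist view shows the knob top at (323,240) between the open fingers, whose pads are at columns 262 and 373. The arm was still settling, so I let it settle and recheck the knob position.

```bash
python3 -m handwheel '{"series": [[[0,0,0,0,0,0,0.6],[0,0,0,0,0,0,0.6]]]}' | head -2
python3 snap.py 8 wrist; python3 snap.py 8 wrist
cat > k8.py <<'E'
from h import *
from bench import status
s=pickle.load(open("pics/w8.pkl","rb")); u=proj(s,[562.3,163.7,84]); b=s["img"][...,2].astype(int); yy,xx=np.mgrid[:400,:640]
near=np.hypot(xx-u[0],yy-u[1])<24; m=((b>np.percentile(b[near],90)*0.85)&near).astype(np.uint8)
n,l,st,ce=cv2.connectedComponentsWithStats(m); i=1+st[1:,4].argmax(); print(u,ce[i],st[i],onz(s,ce[i],84))
E
python3 k8.py
```

```text
time: 11.45
tool_pos: [562.8, 162.9, 123.1]
11.5 [562.7 163.  123. ] [1.7997e+02 6.0000e-02 1.6493e+02] [-0.  -0.9 -0.5] 51.515046103252814 0.0
11.55 [562.5 163.1 122.9] [1.7998e+02 5.0000e-02 1.6494e+02] [0.1 0.  0.4] 51.27569532999479 0.0
[318.4301822  234.48061165] [316.90344828 227.90689655] [303 221  31  17 290] [558.05816383 163.92510958  84.        ]
```

```bash
python3 -m handwheel '{"series": [[[0,0,2.5,0,0,0,0.6],[0,0,5,0,0,0,0.6],[0,0,6.3,0,0,0,0.6],[0,0,6.8,0,0,0,0.6],[0,0,6.8,0,0,0,0.6],[0,0,6.8,0,0,0,0.6]]]}' 50
python3 -m handwheel '{"series": [[[0,0,0,0,0,0,0],[0,0,0,0,0,0,0],[0,0,0,0,0,0,0],[0,0,0,0,0,0,0],[0,0,0,0,0,0,0]]]}' 50
```

```text
time: 12.3
tool_pos: [563.0, 163.2, 55.4]
tcp_rot: [180.0, 0.1, 164.9]
ft_force: [0.3, -0.4, -0.7]
finger_gap: 51.1
grip_force: 0.0
time: 12.92
tool_pos: [562.7, 163.4, 54.9]
tcp_rot: [180.0, 0.1, 164.9]
ft_force: [-0.3, 2.5, 4.6]
finger_gap: 18.5
grip_force: 49.4
```

Gripped at an 18.5 mm gap. I'll lift gently and then carry the pair to the canister.

```bash
python3 -m handwheel '{"series": [[[0,0,-0.3,0,0,0,0],[0,0,-1,0,0,0,0],[0,0,-2.5,0,0,0,0],[0,0,-4.5,0,0,0,0],[0,0,-6.5,0,0,0,0],[0,0,-8.5,0,0,0,0],[0,0,-9.7,0,0,0,0],[0,0,-10,0,0,0,0],[0,0,-10,0,0,0,0]]]}' 50
python3 snap.py 9 wrist scene
python3 -m handwheel '{"series": [[[0,-1,0,0,0,0,0],[0,-3,0,0,0,0,0],[0,-6,0,0,0,0,0],[0.1,-10,0,0,0,0,0],[0.1,-14,0,0,0,0,0],[0.2,-18,0,0,0,0,0],[0.2,-22,0,0,0,0,0],[0.3,-26,0,0,0,0,0],[0.3,-30,0,0,0,0,0],[0.3,-33.5,0,0,0,0,0],[0.35,-36,0,0,0,0,0],[0.35,-37.5,0,0,0,0,0]]]}' 50
python3 -m handwheel '{"series": [[[0,-0.35,0,0,0,0,0],[0,-0.35,0,0,0,0,0],[0,-0.35,0,0,0,0,0],[0,-0.35,0,0,0,0,0]]]}' 50
python3 snap.py 10 wrist scene
python3 - <<'E'
import cv2,numpy as np
w=cv2.imread("pics/w10.png"); s=cv2.imread("pics/s10.png")[85:235,170:430]
cv2.imwrite("pics/v10.png",np.vstack([cv2.resize(w,(520,325)),cv2.resize(s,(520,270),interpolation=2)]))
E
```

```text
time: 14.05
tool_pos: [561.9, 163.0, 153.9]
tcp_rot: [-180.0, -0.0, 164.9]
ft_force: [-0.9, 0.0, -5.0]
finger_gap: 18.4
grip_force: 49.1
14.15 [561.5 163.  153.2] [-1.7995e+02 -9.0000e-02  1.6494e+02] [-1.3  0.2 -4.8] 18.504479534961135 49.06723201274872
time: 15.65
tool_pos: [460.1, -200.0, 154.2]
tcp_rot: [-180.0, -0.0, 164.8]
ft_force: [1.1, -0.3, -4.5]
finger_gap: 18.1
grip_force: 49.3
time: 16.15
tool_pos: [460.7, -200.8, 154.3]
tcp_rot: [180.0, -0.0, 165.0]
ft_force: [1.1, 0.0, -4.2]
finger_gap: 18.8
grip_force: 49.3
16.25 [ 460.6 -201.   154.3] [180.    -0.   164.99] [-0.7 -0.2 -4.7] 18.496171097299833 49.273091554641724
```

View pics/v10.png

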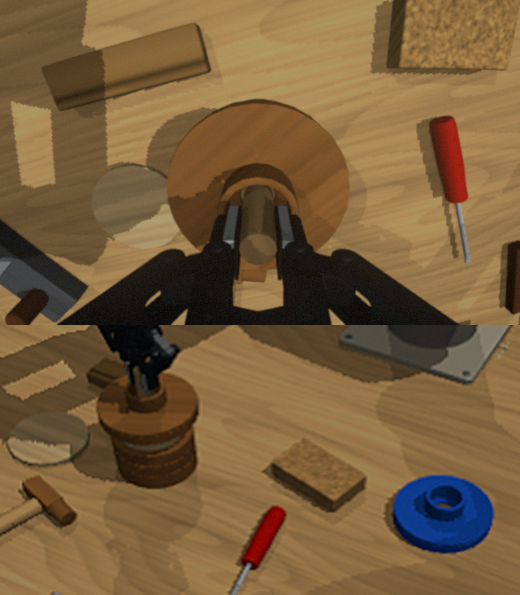

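The wrist view shows the nested pair held level, knob between the fingers at (258,225) in the tile. The scene tile shows it right above the canister. I'll measure the carried lid's centre and level by fitting its visible rim.

```bash
cat > lidc.py <<'E'
from h import *
import sys
def rimfit(k,C,z,R,lo=180-75+0,half=95):
    s=pickle.load(open(f"pics/w{k}.pkl","rb")); C=np.array(C,float)
    rr=np.arange(R-10,R+10,.25); ph=np.radians(np.arange(165-half,165+half,3))  # camera side (tool +x) is visible
    for it in range(3):
        P=np.array([[proj(s,[C[0]+r*np.cos(a),C[1]+r*np.sin(a),z]) for r in rr] for a in ph]).astype(np.float32)
        I=cv2.remap(s["img"],P[...,0],P[...,1],cv2.INTER_LINEAR).astype(float)
        sat=(I[...,0]-I[...,2])/(I.sum(2)+1); g=-np.gradient(cv2.GaussianBlur(sat,(9,1),1.5),axis=1); g[:,:4]=-9;g[:,-4:]=-9
        j=g.argmax(1); r_=rr[j]; q=abs(r_-np.median(r_))<3
        c,RR,sd=ellipse_on_z(s,P[np.arange(len(ph)),j][q],z); C=c
    print(k,"centre",c.round(1),"R",RR.round(2),"sd",sd.round(2),q.sum())
if __name__=="__main__":
    rimfit(1,[562,163.7],24,63.5); rimfit(2,[562,163.7],24,63.5)
    rimfit(9,[562,163.7],123.5,63.5); rimfit(10,[461,-201],124,63.5)
E
python3 lidc.py
```

```text
1 centre [562.7 163.4] R 62.8 sd 0.38 64
2 centre [562.3 161.9] R 63.7 sd 1.05 63
9 centre [559.7 163.5] R 62.14 sd 0.55 64
10 centre [ 458.3 -200.3] R 61.98 sd 0.52 64
```

```bash
python3 -m handwheel '{"series": [[[0,0,0.5,0,0,0,0],[0,0,1.2,0,0,0,0],[0,0,2,0,0,0,0],[0,0,2.6,0,0,0,0],[0,0,3,0,0,0,0],[0,0,3.2,0,0,0,0],[0,0,3.2,0,0,0,0]]]}' 50
python3 -m handwheel '{"series": [[[0,0,0.15,0,0,0,0],[0,0,0.3,0,0,0,0],[0,0,0.45,0,0,0,0],[0,0,0.45,0,0,0,0]]]}' 50
```

```text
time: 17.12
tool_pos: [460.4, -201.6, 122.3]
tcp_rot: [-180.0, -0.0, 164.9]
ft_force: [0.5, -0.5, -5.7]
finger_gap: 18.2
grip_force: 49.3
time: 17.62
tool_pos: [460.3, -201.5, 117.6]
tcp_rot: [180.0, -0.0, 164.9]
ft_force: [0.4, -0.7, -3.9]
finger_gap: 18.5
grip_force: 49.3
```

```bash
python3 -m handwheel '{"series": [[[0,0,0.1,0,0,0,0],[0,0,0.2,0,0,0,0],[0,0,0.3,0,0,0,0],[0,0,0.4,0,0,0,0],[0,0,0.4,0,0,0,0]]]}' 50
python3 -m handwheel '{"series": [[[0,0,0.05,0,0,0,0],[0,0,0.1,0,0,0,0],[0,0,0.15,0,0,0,0],[0,0,0.15,0,0,0,0]]]}' 50
```

```text
time: 18.25
tool_pos: [460.3, -201.5, 113.7]
tcp_rot: [180.0, -0.0, 164.9]
ft_force: [-0.8, 0.3, -3.7]
finger_gap: 18.6
grip_force: 49.3
time: 18.75
tool_pos: [460.6, -201.5, 112.9]
tcp_rot: [180.0, 0.0, 164.9]
ft_force: [-2.2, 2.8, 4.4]
finger_gap: 18.6
grip_force: 50.2
```

The pair is home: contact came at lid origin ≈ 58.0 mm with no side force. I'll release, rise and look.

```bash
python3 -m handwheel '{"series": [[[0,0,-0.05,0,0,0,0.6],[0,0,-0.05,0,0,0,0.6],[0,0,-0.05,0,0,0,0.6],[0,0,-0.05,0,0,0,0.6],[0,0,-0.05,0,0,0,0.6],[0,0,-1,0,0,0,0.6],[0,0,-3,0,0,0,0.85],[0,0,-5,0,0,0,0.85],[-2,0,-8,0,0,0,0.85],[-4,0,-10,0,0,0,0.85],[-4,0,-10,0,0,0,0.85],[-4,0,-10,0,0,0,0.85]]]}' 50
python3 -m handwheel '{"series": [[[0,0,0,0,0,0,0.85],[0,0,0,0,0,0,0.85]]]}'|head -1
python3 snap.py 11 wrist scene
cat > post.py <<'E'
from h import *
from lidc import rimfit
rimfit(11,[461,-201],82,63.5); 
s=pickle.load(open("pics/w11.pkl","rb")); S=pickle.load(open("pics/s11.pkl","rb"))
for n,x in (("w",s),("s",S)): print(n,"knob",proj(x,[461,-201,142]).round(1),"collar top",proj(x,[461,-201,108]).round(1))
u=proj(s,[461,-201,120]).astype(int); a=s["img"][max(0,u[1]-150):u[1]+150,u[0]-170:u[0]+170]
v=proj(S,[461,-201,90]).astype(int); b=cv2.resize(S["img"][v[1]-50:v[1]+50,v[0]-60:v[0]+60],(400,333),interpolation=2)
H=max(a.shape[0],333); o=np.zeros((H,a.shape[1]+400,3),np.uint8); o[:a.shape[0],:a.shape[1]]=a; o[:333,a.shape[1]:]=b
cv2.imwrite("pics/v11.png",o[:,:,::-1]); print("crop origin",u[0]-170,max(0,u[1]-150))
E
python3 post.py
```

```text
time: 20.25
tool_pos: [498.3, -211.6, 211.5]
tcp_rot: [180.0, -0.1, 164.9]
ft_force: [0.7, -0.1, -0.9]
finger_gap: 72.6
grip_force: 0.0
time: 20.5
20.6 [ 498.6 -211.8  211.8] [ 1.7999e+02 -4.0000e-02  1.6494e+02] [-0.3  0.7  0.5] 72.70614342919038 0.0
11 centre [ 460.4 -201.7] R 62.62 sd 0.25 64
w knob [318.3 158.8] collar top [318.1 149.1]
s knob [242.7 121.2] collar top [244.3 131.1]
crop origin 148 2
```

View pics/v11.png

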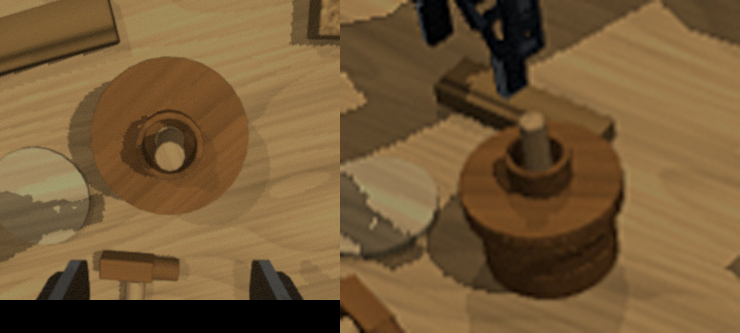

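The lids sit level and home. The outer lid is centred at (460.4, -201.7), and the knob at (317,158) in the full image matches the predicted home height to about 1 px. Next, grip the collar.

```bash
python3 -m handwheel '{"series": [[[2,0,1,0,0,0,0.85],[4,-0.05,3,0,0,0,0.85],[4,-0.05,4,0,0,0,0.85],[4,-0.05,4,0,0,0,0.85],[4,-0.05,6,0,0,0,0.85],[4,-0.05,9,0,0,0,0.85],[4,-0.05,11,0,0,0,0.85],[4,-0.05,12,0,0,0,0.85],[4,-0.05,12.5,0,0,0,0.85],[4,-0.05,12.8,0,0,0,0.85],[4,-0.05,12.8,0,0,0,0.85],[4,-0.05,12.8,0,0,0,0.85]]]}'
python3 -m handwheel '{"series": [[[0,0,0,0,0,0,0.7],[0,0,0,0,0,0,0.65],[0,0,0,0,0,0,0.6],[0,0,0,0,0,0,0.5],[0,0,0,0,0,0,0.4],[0,0,0,0,0,0,0.4],[0,0,0,0,0,0,0.4]]]}' 50
```

```text
time: 22.1
tool_pos: [460.7, -202.2, 84.9]
tcp_rot: [-180.0, 0.1, 164.9]
ft_force: [0.5, -0.3, 0.8]
finger_gap: 72.4
grip_force: 0.0
time: 22.98
tool_pos: [460.6, -202.0, 84.9]
tcp_rot: [180.0, 0.0, 164.9]
ft_force: [-0.6, 2.5, 5.7]
finger_gap: 48.7
grip_force: 51.8
```

```bash
python3 -m handwheel '{"series": [[[0,0,-0.1,0,0,0,0.4],[0,0,-0.3,0,0,0,0.4],[0,0,-0.6,0,0,0,0.4],[0,0,-1,0,0,0,0.4],[0,0,-1.4,0,0,0,0.4],[0,0,-1.5,0,0,0,0.4],[0,0,-1.5,0,0,0,0.4],[0,0,-1.5,0,0,0,0.4]]]}' 50
python3 snap.py 12 wrist scene
```

```text
time: 23.98
tool_pos: [460.2, -202.0, 99.1]
tcp_rot: [180.0, -0.0, 164.9]
ft_force: [-0.1, 0.1, -1.8]
finger_gap: 48.5
grip_force: 51.9
24.075 [ 460.2 -201.9   99.1] [ 1.8000e+02 -2.0000e-02  1.6494e+02] [-0.9  0.6 -2. ] 48.941895199579115 51.8894231133163
```

The lifted weight is 1.8–2.0 N, so only the outer lid is coming up. I'll lift on.

```bash
python3 -m handwheel '{"series": [[[0,0,-0.4,0,0,0,0.4],[0,0,-1.2,0,0,0,0.4],[0,0,-2.2,0,0,0,0.4],[0,0,-3.4,0,0,0,0.4],[0,0,-4.8,0,0,0,0.4],[0,0,-6.2,0,0,0,0.4],[0,0,-7.6,0,0,0,0.4],[0,0,-9,0,0,0,0.4],[0,0,-10.2,0,0,0,0.4],[0,0,-10.8,0,0,0,0.4],[0,0,-11,0,0,0,0.4],[0,0,-11,0,0,0,0.4]]]}' 50
python3 -m handwheel '{"series": [[[0,0,0,0,0,0,0.4],[0,0,0,0,0,0,0.4],[0,0,0,0,0,0,0.4],[0,0,0,0,0,0,0.4]]]}' 50
python3 snap.py 13 scene wrist
python3 - <<'E'
from h import *
S=pickle.load(open("pics/s13.pkl","rb")); v=proj(S,[461,-201,120]).astype(int); print(v,[proj(S,[461,-201,z]).round(1) for z in (76,142,187)])
cv2.imwrite("pics/v13.png",cv2.resize(S["img"][v[1]-65:v[1]+65,v[0]-80:v[0]+80,::-1],(640,520),interpolation=2))
E
```

```text
time: 25.58
tool_pos: [460.1, -201.9, 208.9]
tcp_rot: [180.0, -0.0, 164.9]
ft_force: [-0.3, 0.2, -1.9]
finger_gap: 48.4
grip_force: 51.9
time: 26.08
tool_pos: [460.3, -202.0, 209.2]
tcp_rot: [-180.0, -0.0, 164.9]
ft_force: [0.5, 0.1, -1.9]
finger_gap: 48.9
grip_force: 51.9
26.175 [ 460.3 -202.   209.3] [-180.      0.    164.95] [-0.2  0.8 -2.5] 48.7091889320437 51.93458100780845
[243 127] [array([245.7, 140. ]), array([242.7, 121.2]), array([240.5, 107.4])]
```

View pics/v13.png

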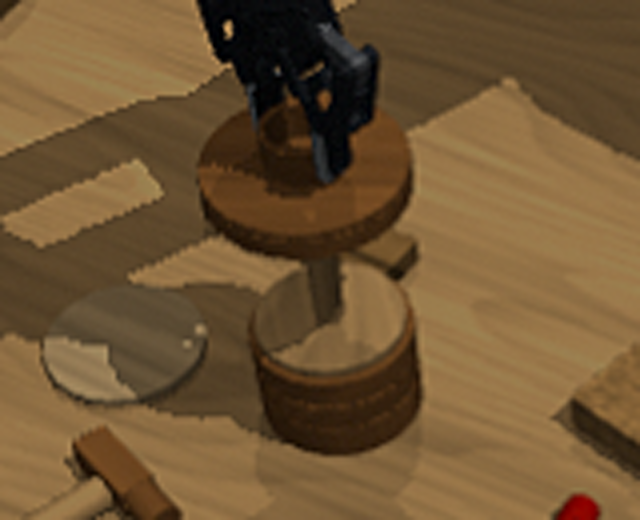

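The scene crop shows the outer lid held level at (305,180). The pale inner lid sits home on the canister, its flange flush on the rim at (335,310) and its knob upright at (322,285). The skirt is about 43 mm above the knob top, so I'm handing in.

```bash
python3 -c "from bench import r; print(r.hand_in())"
```

```text
the job is handed in; nothing more can be done
None
```

I pressed the disc level, lowered the nested lids onto the canister until the inner lid was home, and handed in holding the outer lid level about 43 mm above the inner knob, at 26 s on the robot's clock. The hand-in returned no verdict.

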